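# Unload the clamshell UV-curing fixture

### The arm

A 6-joint arm with a two-finger parallel gripper is mounted at the origin on the work surface. World frame = base frame: x ahead of the robot, y to its left, z up, the work surface at z = 0. Lengths are in m, angles in rad, forces in N, time in s.
With the tool pointing down it reaches from about 0.25 to 0.8 m from the base axis. Payload 3.9 kg.
Tool frame: the origin (TCP) lies midway between the tips of the shut fingers; the grasp point (between the pads) lies 19 mm behind it (env.grip_point_offset is the distance from the TCP to the grasp point, in m); y points along the fingers, z is the direction in which the jaws open and shut, and the axes are right-handed (so a half turn about y gives the same grasp; the last joint's range is limited). The gripper opens to 85 mm and grips with 20 to 120 N. Pads are 22 mm wide; open, the fingers measure 114 mm over their backs; the gripper's body (76 mm by 85 mm) begins 54 mm behind the grasp point. The pads swing forward as they close: fully open they stand 13 mm farther back than shut.
Start: joints at [1.162, 0.26, -0.138, 1.173, 0, 1.571], TCP at [0.209, 0.482, 0.231] pointing down, gripper open.
Joint ranges: [-2.78, 2.78], [-0.83, 1.72], [-1.28, 1.37], [-1.9, 2.12], [-1.57, 1.48], [-3.14, 3.14]. Speed limits (rad/s): [2.57, 2.57, 3.14, 3.14, 3.14, 3.14].

### API

Orientations are given as [roll, pitch, yaw] about the fixed x, y, z axes, in that order (R = Rz(yaw) Ry(pitch) Rx(roll)).
In Python, from cell import env gives the robot as it stands.
- The arm moves only by the tool drive_tool, never from a script. Its argument "plan" is a list of rows, each a list of 7 numbers: the shift along the world's x, y, z in m, then the turn, a rotation vector about the world's x, y, z in degrees, then the closure, from 0 (fully open) to 1 (shut). A call has exactly 10 rows; each row shifts and turns the pose as measured when the row begins; what a row does not reach is not made up. A row lasts 1/8 s, in which the tool goes at most 62.5 mm and 10.7 degrees, less where a joint would pass 70% of its speed; a pose out of reach is approached as far as the arm can. A call with a gripper value outside its range is refused whole. The fingers move at their own pace and stop on an object; "squeeze" is the grip in N (left out, the last holds). Time passes only in rows, so rows that do not move let the fingers close, or fill a call up. It gives the time, the measured TCP pose, the force and the opening at its end, in the units of the state.
- env.state(): the state, without advancing time (a new reading comes with each control period).
- env.camera(name): name is "scene" or "top" or "wrist"; returns a dict with "image" (400x640x3 uint8, blue, green, red), "mtx" (3x3 intrinsics, pixels), "T" (4x4, takes a point from camera to world coordinates). Camera axes: x right, y down, z forward; pixel columns grow to the right and rows downward; lengths in m; the calibration is good to about 2 mm. A picture is of the moment at which its call begins. There is no depth.
- env.finish_job(): hands the job in, once; it reports no verdict.
The state is a dict: "time_s": time; "q": joint angles; "qd": joint speeds; "joint_torque": joint torques, N m; "eef_pos": TCP position; "tcp_rot": TCP orientation; "force": force on the tool from outside, world axes, zero at the start; "moment": the same for the moment, N m; "width": finger opening in m.
Only numpy, scipy, OpenCV 4.12 (cv2) and the standard library are available. Lean on these libraries where they do the work, as an engineer would, in place of code of your own. Each camera call takes 0.05 s, during which the arm holds its last target. There are 200 camera calls.

### The job

The bond has cured, so unload the clamshell fixture. Swing its lid up and over past vertical until it rests open on its stop by itself, without throwing it or letting it drop back shut. Then lift the bonded housing out of the nest and set it down (not drop it) in the free half of the steel tray, window up and flat on the tray floor, side by side with and parallel to the finished housing that is already there; leave the lid open and leave that finished housing, the dispensing pen and the bottle where they are.

Things in the scene. Friction and masses are not known exactly. Their poses are not given: they have to be found in the camera images.
- fixture: Clamshell curing fixture bolted to the bench (place and yaw vary): aluminium base plate 18 mm thick, nest in its middle, hinged windowed lid. Origin: on the bench under the nest's centre; x from nest to hinge (away from the robot), y along the hinge, z up. Plate x -75 to 92, y +-95 mm; low walls 38 mm high at y +-85 to 95. Two stop tongues behind the hinge rise to 115 mm.
- nest (a point): Centre of the nest floor, on the base plate, 18 mm above the bench; axes as the fixture's. Four white L-shaped corner locators, 12 mm high, hold the housing with 1.5 mm play; between them the housing's long sides (middle 80 mm) are free for fingers, and nothing stands before or behind it once the lid is open.
- lid (a joint): Angle of the lid, rad: 0 closed (level), 1.57 upright, 1.90 on its stop, leaning away from the robot. Lid 0.5 kg, no latch, hinge free with slight damping: let go below about 1.55 it falls shut, beyond about 1.7 it falls open on to its stop and stays.
- lid_hinge (a point): Middle of the hinge axis, 65 mm above the bench and 75 mm beyond the nest's centre; fixed to the fixture, axes as the fixture's. The axis runs along the fixture's y.
- lid_handle (a point): Middle of the lid's handle, a round steel bar 12 mm thick and 110 mm long along the fixture's y, 187 mm from the hinge axis, in the lid's plane, 36 mm clear of the lid's front edge: it can be pinched from above, a finger before and one behind. Closed: robot's side, 65 mm above the bench, free below. Upright: topmost, 252 mm high. Turns with the lid.
- lid_frame (a point): Centre of the lid, 78 mm from the hinge axis, in its mid-plane; turns with the lid. The lid is an open aluminium frame 133 by 190 mm, 10 mm thick, with 21 mm deep skirts under its left and right sides and two hold-down bars over the housing's ends. Closed, its top is 70 mm above the bench.
- housing: Bonded housing in the nest: closed grey plastic box 56 (x) by 120 (y) by 36 mm high, dark seam round its middle, dark window on top, black cable gland 18 mm thick standing 14 mm out of its +y end. 0.15 to 0.3 kg. Origin: centre of its underside, z up; in the nest, axes as the fixture's, underside 18 mm above the bench. Grip it across its 56 mm width (x), at mid length.
- tray: Shallow steel tray 290 (x) by 180 mm (y), rim 20 mm high, walls and floor 4 mm, fixed to the bench left or right of the fixture (it and the controller swap sides). Origin: centre of its underside; x along its length, away from the robot. The finished housing lies in its far (+x) half, the near (-x) half is free.
- tray_in (a point): Centre of the tray's inner floor, 4 mm above the bench, axes as the tray's.
- finished: A finished housing, same as the one in the fixture, lying window up in the far half of the tray with its long side (y) across the tray. Origin: centre of its underside. To be left where it is.
- controller: Dispenser controller, a grey box 200 mm (x) by 150 mm (y) by 91 mm high, fixed, on the side of the fixture where the tray is not. Origin: centre of its underside.
- pen: Dispensing pen lying on top of the controller, 91 mm above the bench, along its own x, 165 mm long and 28 mm high, its needle towards +x. Origin: on its underside, near its middle. To be left alone.
- bottle: Amber bottle standing on the bench, 48 mm across, 105 mm high. Origin: centre of its underside. To be left alone.
Mind the look-alikes: they are no part of the job. What is shaped like the finished but blue is not meant.

How it is judged:
By the outcome, as a careful person would: the job done as asked, in the order asked, and still so for the second after the job is handed in, with the robot touching nothing.
It also fails if it takes over 59 s, if anything falls off the work surface, if the arm or the gripper's body presses on something with over 40 N, if the wrist force passes 120 N, or if a joint passes its speed limit or range.

## Working session

There is one attempt and no reset: what is moved stays moved. The work goes in short steps, Python scripts to look and compute and a tool call to move; the robot and the scene stay as the last step left them, time stands still between calls to the robot, and variables do not carry over. Pictures are saved under pics/ and viewed, on a budget of 10 in all, crops included, one or two more only if the job needs it, and the job is handed in when it is done.

Besides the shell and the picture viewer there is one more tool, called after ">>>" by a JSON object that holds its "method" and its "body", one argument or row to a line. drive_tool: Moves the arm, as the interface text tells. Its arguments: {"type":"object","properties":{"plan":{"type":"array"},"squeeze":{"type":"number"}},"required":["plan"]}

```bash
ls; mkdir -p pics; python3 - <<'E'
from cell import env
import cv2,numpy as np
s=env.state();print({k:np.round(v,3) for k,v in s.items()},env.grip_point_offset)
for n in("top","scene"):
    c=env.camera(n);cv2.imwrite(f"pics/{n}0.png",c["image"]);print(n,c["mtx"].tolist(),np.round(c["T"],4).tolist())
    np.savez(f"{n}.npz",K=c["mtx"],T=c["T"])
E
```

```text
pics
{'time_s': np.float64(0.0), 'q': array([ 1.162,  0.261, -0.139,  1.173, -0.   ,  1.571]), 'qd': array([-0.001,  0.   ,  0.001, -0.002,  0.001,  0.   ]), 'joint_torque': array([ 1.0000e-03, -4.0568e+01,  2.5392e+01,  1.9000e-02,  0.0000e+00,
       -0.0000e+00]), 'eef_pos': array([0.208, 0.481, 0.23 ]), 'tcp_rot': array([-1.573, -0.   , -0.409]), 'force': array([-0.58 ,  0.096,  0.415]), 'moment': array([-0.039, -0.012,  0.002]), 'width': np.float64(0.085)} 0.0187
top [[443.07306489256473, 0.0, 320.84847026334677], [0.0, 443.07306489256473, 200.2820089956132], [0.0, 0.0, 1.0]] [[-0.0183, -0.9827, 0.1842, 0.3306], [-0.9998, 0.0193, 0.0039, -0.104], [-0.0074, -0.1841, -0.9829, 1.3177], [0.0, 0.0, 0.0, 1.0]]
scene [[498.86923070562847, 0.0, 318.400401567075], [0.0, 498.86923070562847, 188.92012550583354], [0.0, 0.0, 1.0]] [[-0.863, 0.392, -0.3187, 1.0866], [0.5052, 0.6758, -0.5367, 0.7995], [0.005, -0.6242, -0.7813, 1.3888], [0.0, 0.0, 0.0, 1.0]]
```

View pics/top0.png

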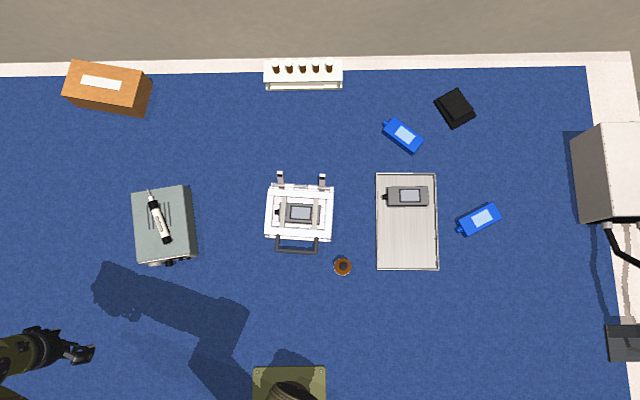

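View pics/scene0.png

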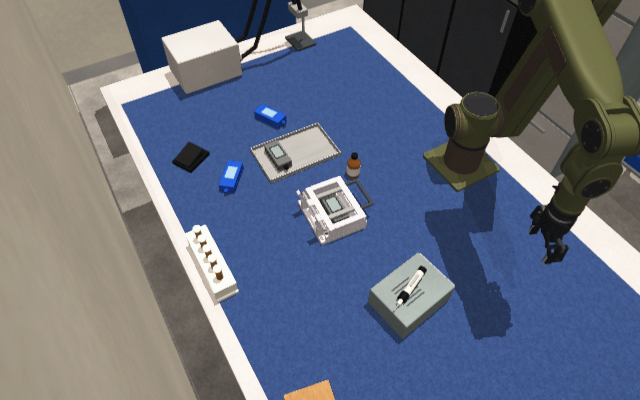

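Top view: fixture around (299,213) with its handle at (297,248), tray centred around (407,221) with the finished housing at (406,196), bottle at (342,266), controller at (163,225). I'll enlarge it to read points.

```bash
python3 - <<'E'
import cv2
a=cv2.imread("pics/top0.png")[165:285,255:447]
cv2.imwrite("pics/crop0.png",cv2.resize(a,None,fx=4,fy=4,interpolation=cv2.INTER_CUBIC))
E
```

```text
(no output)
```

View pics/crop0.png

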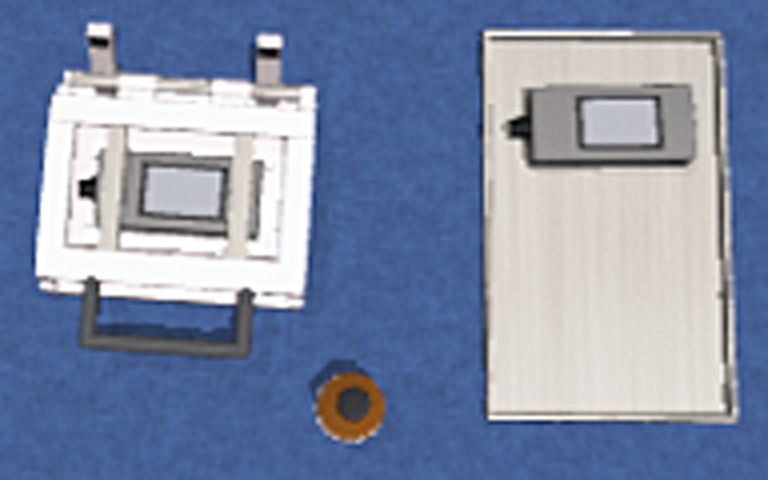

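```bash
cat > h.py <<'E'
import numpy as np
def ray(name,pts,z):
    d=np.load(name+".npz") if isinstance(name,str) else name
    K,T=d["K"],d["T"]
    p=np.c_[np.atleast_2d(np.array(pts,float)),np.ones(len(np.atleast_2d(pts)))]
    v=(T[:3,:3]@np.linalg.inv(K)@p.T).T
    return T[:3,3]+v*((z-T[2,3])/v[:,2])[:,None]
E
python3 - <<'E'
from h import *
np.set_printoptions(precision=4,suppress=True)
def f(n,p,z):
    r=ray("top",np.array(p)/4+[255,165]-0.375,z);print(n,r[:,:2].tolist() and r[:,:2].round(4).tolist(),'mean',r.mean(0)[:2],'edges',np.linalg.norm(np.diff(r,axis=0),axis=1), 'dir',np.degrees(np.arctan2(*(r[0]-r[1])[[1,0]])))
f("handle",[(81,342),(249,352)],.065)
f("lid",[(55,88),(315,90),(303,300),(38,275)],.07)
f("window",[(142,165),(225,172),(222,218),(140,212)],.054)
f("fin",[(530,87),(693,87),(693,160),(528,160)],.04)
f("tray",[(485,32),(722,33),(737,420),(487,420)],.02)
f("bottle",[(351,404)],.105)
f("tongues",[(98,27),(270,38)],.115)
E
```

```text
handle [[0.4249, 0.0332], [0.4157, -0.0851]] mean [ 0.4203 -0.026 ] edges [0.1186] dir 85.53543445951878
lid [[0.6074, 0.0515], [0.6022, -0.1358], [0.4511, -0.1238], [0.4723, 0.0631]] mean [ 0.5333 -0.0363] edges [0.1874 0.1516 0.1881] dir 88.41080906926202
window [[0.5527, -0.0097], [0.5464, -0.0698], [0.5128, -0.0671], [0.5183, -0.0081]] mean [ 0.5325 -0.0387] edges [0.0604 0.0336 0.0593] dir 83.99622285965684
fin [[0.6079, -0.2951], [0.6055, -0.4149], [0.551, -0.4115], [0.5533, -0.2911]] mean [ 0.5794 -0.3532] edges [0.1199 0.0546 0.1205] dir 88.86105144144574
tray [[0.6553, -0.2661], [0.6509, -0.4442], [0.3633, -0.4361], [0.3666, -0.2557]] mean [ 0.509  -0.3505] edges [0.1781 0.2877 0.1804] dir 88.59813217682763Traceback (most recent call last):
  File "<stdin>", line 10, in <module>
  File "<stdin>", line 4, in f
IndexError: index 1 is out of bounds for axis 0 with size 1
```

>>> {"method": "drive_tool", "body": {
  "plan": [
    [0.021,-0.051,0,0,0,-7.1,0.55],
    [0.021,-0.051,0,0,0,-7.1,0.55],
    [0.021,-0.051,0,0,0,-7.1,0.55],
    [0.021,-0.051,0,0,0,-7.1,0.55],
    [0.021,-0.051,0,0,0,-7.1,0.55],
    [0.021,-0.051,0,0,0,-7.1,0.55],
    [0.021,-0.051,0,0,0,-7.1,0.55],
    [0.021,-0.051,0,0,0,-7.1,0.55],
    [0.021,-0.051,0,0,0,-7.1,0.55],
    [0.021,-0.051,0,0,0,-7.1,0.55]
  ],
  "squeeze": 30
}}

```text
time_s: 1.35
eef_pos: [0.42, -0.042, 0.2274]
tcp_rot: [-1.573, -0.001, -1.68]
force: [0.7, 1.2, 0.3]
width: 0.0383
```

```bash
python3 - <<'E'
from cell import env
import cv2,numpy as np
c=env.camera("wrist");np.savez("w1.npz",K=c["mtx"],T=c["T"]);cv2.imwrite("pics/w1.png",c["image"]);print(np.round(c["T"],3).tolist(),env.state()["eef_pos"])
E
```

```text
[[0.994, -0.103, -0.034, 0.429], [-0.109, -0.952, -0.287, 0.032], [-0.002, 0.289, -0.957, 0.37], [0.0, 0.0, 0.0, 1.0]] [ 0.42306198 -0.04803563  0.22747578]
```

View pics/w1.png

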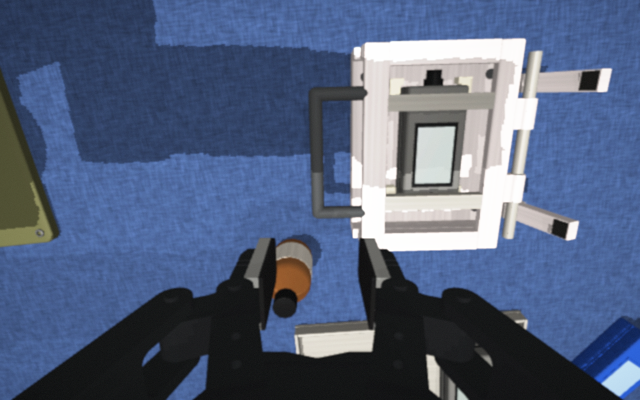

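Wrist view: handle bar runs from (317,91) to (319,213), the lid lies right of it, the hinge rod from (534,55) to (510,236), and the bottle's cap is at (285,303).

```bash
python3 - <<'E'
from h import *
d=np.load("w1.npz")
for n,p,z in (("handle",[(317,91),(319,213)],.065),("hinge",[(534,55),(510,236)],.065),("lidtop",[(362,43),(524,39),(496,248),(362,247)],.07),("win",[(416,124),(458,124),(452,186),(414,187)],.054),("bottle",[(285,303)],.105)):
    r=ray(d,p,z)[:,:2];e=(r[0]-r[1]) if len(r)>1 else [1,0];print(n,r.round(4).tolist(),r.mean(0).round(4),"dir",np.degrees(np.arctan2(e[1],e[0])).round(1))
E
```

```text
handle [[0.4289, 0.0327], [0.4185, -0.0804]] [ 0.4237 -0.0238] dir 84.7
hinge [[0.615, 0.0417], [0.6043, -0.125]] [ 0.6097 -0.0416] dir 86.3
lidtop [[0.4701, 0.0664], [0.6029, 0.0549], [0.5884, -0.1339], [0.4571, -0.1186]] [ 0.5296 -0.0328] dir 175.0
win [[0.5173, -0.0065], [0.5561, -0.0108], [0.551, -0.0705], [0.5139, -0.0675]] [ 0.5346 -0.0388] dir 173.8
bottle [[0.3794, -0.15]] [ 0.3794 -0.15  ] dir 0.0
```

>>> {"method": "drive_tool", "body": {
  "plan": [
    [0,0.012,0,0,0,0.8,0.55],
    [0,0.011,0,0,0,0.7,0.55],
    [0,0,-0.02,0,0,0,0.55],
    [0,0,-0.03,0,0,0,0.55],
    [0,0,-0.03,0,0,0,0.55],
    [0,0,-0.03,0,0,0,0.55],
    [0,0,-0.02,0,0,0,0.55],
    [0,0,-0.01,0,0,0,0.55],
    [0,0,0,0,0,0,0.55],
    [0,0,0,0,0,0,0.55]
  ]
}}

```text
time_s: 2.65
eef_pos: [0.4192, -0.0106, 0.0844]
tcp_rot: [-1.571, -0.003, -1.636]
force: [0.4, -0.5, -0.0]
width: 0.0383
```

>>> {"method": "drive_tool", "body": {
  "plan": [
    [0.003,-0.012,0,0,0,-1,0.55],
    [0,0,0,0,0,0,0.55],
    [0,0,-0.016,0,0,0,0.55],
    [0,0,-0.016,0,0,0,0.55],
    [0,0,0,0,0,0,0.55],
    [0,0,0,0,0,0,1],
    [0,0,0,0,0,0,1],
    [0,0,0,0,0,0,1],
    [0,0,0,0,0,0,1],
    [0,0,0,0,0,0,1]
  ]
}}

```text
time_s: 3.9
eef_pos: [0.421, -0.0245, 0.0553]
tcp_rot: [-1.572, -0.002, -1.658]
force: [-0.8, 0.9, -3.5]
width: 0.0107
```

>>> {"method": "drive_tool", "body": {
  "plan": [
    [0,0,0,0,0,0,0.7],
    [0,0,0,0,0,0,0.7],
    [0,0,-0.008,0,0,0,0.7],
    [0,0,-0.003,0,0,0,0.7],
    [0,0,0,0,0,0,0.7],
    [0,0,0,0,0,0,1],
    [0,0,0,0,0,0,1],
    [0,0,0,0,0,0,1],
    [0,0,0,0,0,0,1],
    [0,0,0,0,0,0,1]
  ]
}}

```text
time_s: 5.15
eef_pos: [0.421, -0.0246, 0.0443]
tcp_rot: [-1.572, -0.002, -1.658]
force: [-0.9, 0.0, 0.5]
width: 0.0111
```

```bash
cat > arc.py <<'E'
import sys,numpy as np
# arc.py x y z targets(deg): row shifts from the measured TCP, chaining along ideal arc
x,y,z=map(float,sys.argv[1:4]);u=np.array([.9965,-.0837,0])
g=lambda t:np.array([.421,-.0246,.0443])+u*.187*(1-np.cos(t))+[0,0,.187*np.sin(t)]
p=np.array([x,y,z]);
d=(p-[.421,-.0246,.0443]);print("theta now",np.degrees(np.arctan2(d[2],.187-d@u)).round(1),"radius",np.hypot(d[2],.187-d@u).round(4))
for t in map(float,sys.argv[4:]):
    n=g(np.radians(t));print(t,(n-p).round(4));p=n
E
python3 arc.py .421 -.0246 .0443 2 5 9 14 19 24 29 33 36
```

```text
theta now 0.0 radius 0.187
2.0 [ 0.0001 -0.      0.0065]
5.0 [ 0.0006 -0.0001  0.0098]
9.0 [ 0.0016 -0.0001  0.013 ]
14.0 [ 0.0032 -0.0003  0.016 ]
19.0 [ 0.0046 -0.0004  0.0156]
24.0 [ 0.006  -0.0005  0.0152]
29.0 [ 0.0073 -0.0006  0.0146]
33.0 [ 0.0067 -0.0006  0.0112]
36.0 [ 0.0055 -0.0005  0.0081]
```

>>> {"method": "drive_tool", "body": {
  "plan": [
    [0,0,0.0065,0,0,0,1],
    [0.0006,0,0.01,0,0,0,1],
    [0.0016,0,0.013,0,0,0,1],
    [0.0032,0,0.016,0,0,0,1],
    [0.0046,0,0.0156,0,0,0,1],
    [0.006,-0.0005,0.0152,0,0,0,1],
    [0.0073,-0.0006,0.0146,0,0,0,1],
    [0.0067,-0.0006,0.011,0,0,0,1],
    [0.0055,-0.0005,0.008,0,0,0,1],
    [0,0,0,0,0,0,1]
  ]
}}

```text
time_s: 6.4
eef_pos: [0.4583, -0.0278, 0.1602]
tcp_rot: [-1.57, -0.004, -1.658]
force: [0.7, -0.4, -4.9]
width: 0.0108
```

```bash
python3 arc.py .4583 -.0278 .1602 41 46 51 56 61 66 70 74 77; python3 arc.py .421 -.0246 .0443 75 77 80 84 88 92 96 100 103 106 108| tail -10
```

```text
theta now 37.8 radius 0.1892
41.0 [ 0.0084 -0.0006  0.0068]
46.0 [ 0.0112 -0.0009  0.0118]
51.0 [ 0.0122 -0.001   0.0108]
56.0 [ 0.0131 -0.0011  0.0097]
61.0 [ 0.0139 -0.0012  0.0085]
66.0 [ 0.0145 -0.0012  0.0073]
70.0 [ 0.0121 -0.001   0.0049]
74.0 [ 0.0124 -0.001   0.004 ]
77.0 [ 0.0094 -0.0008  0.0025]
77.0 [ 0.0063 -0.0005  0.0016]
80.0 [ 0.0096 -0.0008  0.002 ]
84.0 [ 0.0129 -0.0011  0.0018]
88.0 [ 0.013  -0.0011  0.0009]
92.0 [ 0.013  -0.0011  0.    ]
96.0 [ 0.013  -0.0011 -0.0009]
100.0 [ 0.0129 -0.0011 -0.0018]
103.0 [ 0.0096 -0.0008 -0.002 ]
106.0 [ 0.0094 -0.0008 -0.0025]
108.0 [ 0.0062 -0.0005 -0.0019]
```

>>> {"method": "drive_tool", "body": {
  "plan": [
    [0.0084,-0.0006,0.0068,0,0,0,1],
    [0.0112,-0.0009,0.0118,0,0,0,1],
    [0.0122,-0.001,0.0108,0,0,0,1],
    [0.0131,-0.0011,0.0097,0,0,0,1],
    [0.0139,-0.0012,0.0085,0,0,0,1],
    [0.0145,-0.0012,0.0073,0,0,0,1],
    [0.0121,-0.001,0.0049,0,0,0,1],
    [0.0124,-0.001,0.004,0,0,0,1],
    [0.0094,-0.0008,0.0025,0,0,0,1],
    [0,0,0,0,0,0,1]
  ]
}}

```text
time_s: 7.65
eef_pos: [0.5475, -0.0354, 0.2282]
tcp_rot: [-1.612, -0.005, -1.658]
force: [1.6, 0.0, -4.6]
width: 0.011
```

```bash
python3 arc.py .5475 -.0354 .2282 76 80 84 88 92 96 100 103 106; python3 -c "
from cell import env;print(env.state()['q'],env.state()['moment'])"
```

```text
theta now 71.9 radius 0.1935
76.0 [ 0.0148 -0.0011 -0.0025]
80.0 [ 0.0127 -0.0011  0.0027]
84.0 [ 0.0129 -0.0011  0.0018]
88.0 [ 0.013  -0.0011  0.0009]
92.0 [ 0.013  -0.0011  0.    ]
96.0 [ 0.013  -0.0011 -0.0009]
100.0 [ 0.0129 -0.0011 -0.0018]
103.0 [ 0.0096 -0.0008 -0.002 ]
106.0 [ 0.0094 -0.0008 -0.0025]
[-0.06215267  0.33382281 -0.04135013  1.23740747 -0.00424202  1.59593906] [ 0.03189279 -0.01181246  0.05793691]
```

>>> {"method": "drive_tool", "body": {
  "plan": [
    [0.0128,-0.0011,0,0,-0.5,0,1],
    [0.0128,-0.0011,0.001,0,-0.5,0,1],
    [0.013,-0.0011,0.001,0,-0.5,0,1],
    [0.013,-0.0011,0,0,-0.5,0,1],
    [0.013,-0.0011,0,0,-0.5,0,1],
    [0.013,-0.0011,-0.001,0,0,0,1],
    [0.013,-0.0011,-0.002,0,0,0,1],
    [0.0096,-0.0008,-0.002,0,0,0,1],
    [0.006,-0.0005,-0.0015,0,0,0,1],
    [0,0,0,0,0,0,1]
  ]
}}

```text
time_s: 8.9
eef_pos: [0.6589, -0.0449, 0.2274]
tcp_rot: [-1.564, -0.001, -1.658]
force: [0.8, -0.0, 1.4]
width: 0.011
```

>>> {"method": "drive_tool", "body": {
  "plan": [
    [0.004,-0.0003,-0.001,0,0,0,1],
    [0.003,-0.0003,-0.001,0,0,0,1],
    [0,0,0,0,0,0,1],
    [0,0,0,0,0,0,0.6],
    [0,0,0,0,0,0,0.6],
    [0,0,0,0,0,0,0.6],
    [0,0,0.015,0,0,0,0.6],
    [0,0,0.03,0,0,0,0.6],
    [0,0,0.02,0,0,0,0.6],
    [0,0,0,0,0,0,0.6]
  ]
}}

```text
time_s: 10.15
eef_pos: [0.6651, -0.0454, 0.2944]
tcp_rot: [-1.564, -0.001, -1.658]
force: [0.3, -0.2, 0.5]
width: 0.0338
```

>>> {"method": "drive_tool", "body": {
  "plan": [
    [-0.02,0.002,0,0,0.4,0,0.6],
    [-0.035,0.003,0,0,0,0,0.4],
    [-0.035,0.003,0,0,0,0,0],
    [-0.025,0.002,-0.01,0,0,0,0],
    [-0.01,0.001,-0.02,0,0,0,0],
    [-0.003,0,-0.03,0,0,0,0],
    [0,0,-0.03,0,0,0,0],
    [0,0,-0.02,0,0,0,0],
    [0,0,0,0,0,0,0],
    [0,0,0,0,0,0,0]
  ]
}}

```text
time_s: 11.4
eef_pos: [0.5303, -0.0339, 0.1788]
tcp_rot: [-1.573, -0.002, -1.658]
force: [0.4, -0.1, 0.3]
width: 0.0853
```

```bash
python3 - <<'E'
from cell import env
import cv2,numpy as np
c=env.camera("wrist");np.savez("w2.npz",K=c["mtx"],T=c["T"]);cv2.imwrite("pics/w2.png",c["image"]);print(env.state()["eef_pos"],env.state()["tcp_rot"])
E
```

```text
[ 0.53030445 -0.03386153  0.17886862] [-1.57268194 -0.00192327 -1.65802069]
```

View pics/w2.png

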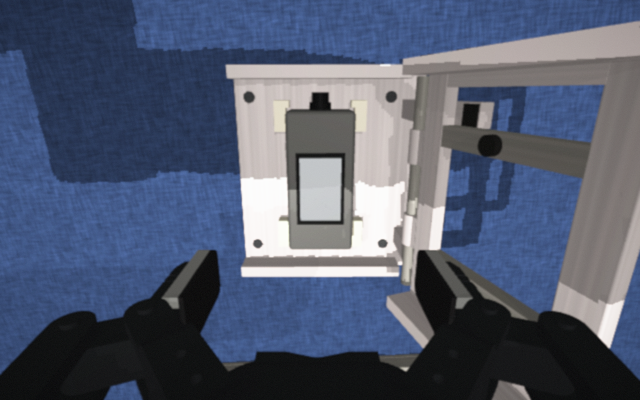

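The lid rests open on the right. The housing's top corners are about (288,111), (354,111), (352,248), (290,248).

```bash
python3 - <<'E'
from h import *
d=np.load("w2.npz")
r=ray(d,[(288,111),(354,111),(352,248),(290,248)],.054)[:,:2];print(r.round(4),r.mean(0),np.linalg.norm(np.diff(r,axis=0),axis=1))
e=(r[0]+r[1]-r[2]-r[3]);print(np.degrees(np.arctan2(e[1],e[0])))
E
```

```text
[[ 0.5139  0.0279]
 [ 0.5652  0.0234]
 [ 0.557  -0.0938]
 [ 0.5025 -0.0891]] [ 0.53465558 -0.03292005] [0.05143129 0.11748177 0.05463306]
85.2233423131466
```

>>> {"method": "drive_tool", "body": {
  "plan": [
    [0.004,0.001,0,0,0,0.2,0],
    [0,0,-0.02,0,0,0,0],
    [0,0,-0.03,0,0,0,0],
    [0,0,-0.03,0,0,0,0],
    [0,0,-0.025,0,0,0,0],
    [0,0,-0.015,0,0,0,0],
    [0,0,-0.007,0,0,0,0],
    [0,0,0,0,0,0,0],
    [0,0,0,0,0,0,0],
    [0,0,0,0,0,0,0]
  ],
  "squeeze": 50
}}

```text
time_s: 12.7
eef_pos: [0.5455, -0.0329, 0.0571]
tcp_rot: [-1.552, -0.001, -1.653]
force: [-0.2, -1.1, -0.0]
width: 0.0855
```

>>> {"method": "drive_tool", "body": {
  "plan": [
    [-0.01,0,0,0,1.0,0,0],
    [0,0,0,0,0,0,0],
    [0,0,-0.008,0,0,0,0],
    [0,0,-0.008,0,0,0,0],
    [0,0,-0.008,0,0,0,0],
    [0,0,-0.004,0,0,0,0],
    [0,0,0,0,0,0,0],
    [0,0,0,0,0,0,0],
    [0,0,0,0,0,0,0],
    [0,0,0,0,0,0,0]
  ]
}}

```text
time_s: 13.95
eef_pos: [0.5352, -0.033, 0.0277]
tcp_rot: [-1.569, -0.003, -1.653]
force: [-0.0, 0.0, 0.1]
width: 0.0854
```

Well centred; a little lower, then close.

>>> {"method": "drive_tool", "body": {
  "plan": [
    [0,0,-0.005,0,0,0,0],
    [0,0,0,0,0,0,0],
    [0,0,0,0,0,0,0.2],
    [0,0,0,0,0,0,0.3],
    [0,0,0,0,0,0,1],
    [0,0,0,0,0,0,1],
    [0,0,0,0,0,0,1],
    [0,0,0,0,0,0,1],
    [0,0,0,0,0,0,1],
    [0,0,0,0,0,0,1]
  ]
}}

```text
time_s: 15.2
eef_pos: [0.5342, -0.0329, 0.0227]
tcp_rot: [-1.571, -0.003, -1.653]
force: [-1.1, 0.6, 1.5]
width: 0.0554
```

>>> {"method": "drive_tool", "body": {
  "plan": [
    [0,0,0.005,0,0,0,1],
    [0,0,0.008,0,0,0,1],
    [0,0,0.012,0,0,0,1],
    [0,0,0.02,0,0,0,1],
    [0,0,0.03,0,0,0,1],
    [0,0,0.03,0,0,0,1],
    [0,0,0.025,0,0,0,1],
    [0,0,0.01,0,0,0,1],
    [0,0,0,0,0,0,1],
    [0,0,0,0,0,0,1]
  ]
}}

```text
time_s: 16.45
eef_pos: [0.5329, -0.0328, 0.1696]
tcp_rot: [-1.571, -0.003, -1.653]
force: [-0.1, -0.4, -2.1]
width: 0.055
```

>>> {"method": "drive_tool", "body": {
  "plan": [
    [-0.005,-0.018,0,0,0,0.3,1],
    [-0.011,-0.038,0,0,0,0.5,1],
    [-0.013,-0.044,0,0,0,0.5,1],
    [-0.013,-0.044,0,0,0,0.5,1],
    [-0.013,-0.044,0,0,0,0.5,1],
    [-0.013,-0.044,0,0,0,0.5,1],
    [-0.012,-0.038,0,0,0,0.5,1],
    [-0.006,-0.02,0,0,0,0,1],
    [0,0,0,0,0,0,1],
    [0,0,0,0,0,0,1]
  ]
}}

```text
time_s: 17.7
eef_pos: [0.437, -0.3273, 0.1565]
tcp_rot: [-1.59, 0.007, -1.591]
force: [0.3, -0.1, -2.9]
width: 0.055
```

```bash
python3 - <<'E'
from cell import env
import cv2,numpy as np
c=env.camera("wrist");np.savez("w3.npz",K=c["mtx"],T=c["T"]);cv2.imwrite("pics/w3.png",c["image"]);print(env.state()["eef_pos"],env.state()["tcp_rot"])
E
```

```text
[ 0.43705815 -0.32718301  0.15648727] [-1.59002481  0.0066212  -1.59076155]
```

View pics/w3.png

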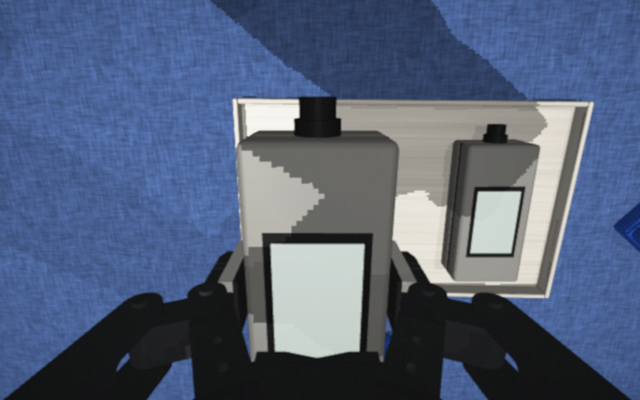

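Finished housing: top corners about (461,141), (539,147), (521,280), (455,280), window (475,189)–(523,189)–(516,257)–(468,256). Tray rim corners are (234,99), (592,102), (549,297). The held housing hangs straight in the jaws.

```bash
python3 - <<'E'
from h import *
d=np.load("w3.npz")
for n,p,z in (("fin",[(461,141),(539,145),(521,280),(455,280)],.04),("win",[(475,189),(523,189),(516,257),(468,256)],.04),("tray",[(234,99),(592,102),(549,297)],.02)):
    r=ray(d,p,z)[:,:2];print(n,r.round(4).tolist(),r.mean(0).round(4),np.linalg.norm(np.diff(r,axis=0),axis=1).round(4))
    for i in range(len(r)-1):
        e=r[i+1]-r[i];print(np.degrees(np.arctan2(e[1],e[0])).round(1),end=' ')
    print()
E
```

```text
fin [[0.5476, -0.2904], [0.6074, -0.2945], [0.6112, -0.4117], [0.5545, -0.4112]] [ 0.5802 -0.3519] [0.0599 0.1172 0.0567]
-3.9 -88.1 179.5 
win [[0.5626, -0.329], [0.6005, -0.3295], [0.6038, -0.3896], [0.5633, -0.3882]] [ 0.5825 -0.3591] [0.038  0.0601 0.0405]
-0.8 -86.9 178.1 
tray [[0.3698, -0.256], [0.6561, -0.264], [0.6531, -0.4422]] [ 0.5597 -0.3207] [0.2864 0.1783]
-1.6 -91.0
```

```bash
python3 - <<'E'
import cv2,numpy as np
a=cv2.imread("pics/w3.png")[120:300,430:560]
b=cv2.imread("pics/top0.png")[180:212,376:440]
a=cv2.resize(a,(390,540),interpolation=cv2.INTER_CUBIC);b=cv2.resize(b,(384,192),interpolation=cv2.INTER_CUBIC)
o=np.zeros((540,790,3),np.uint8);o[:,:390]=a;o[:192,400:784]=b
cv2.imwrite("pics/c3.png",o)
E
```

```text
(no output)
```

View pics/c3.png

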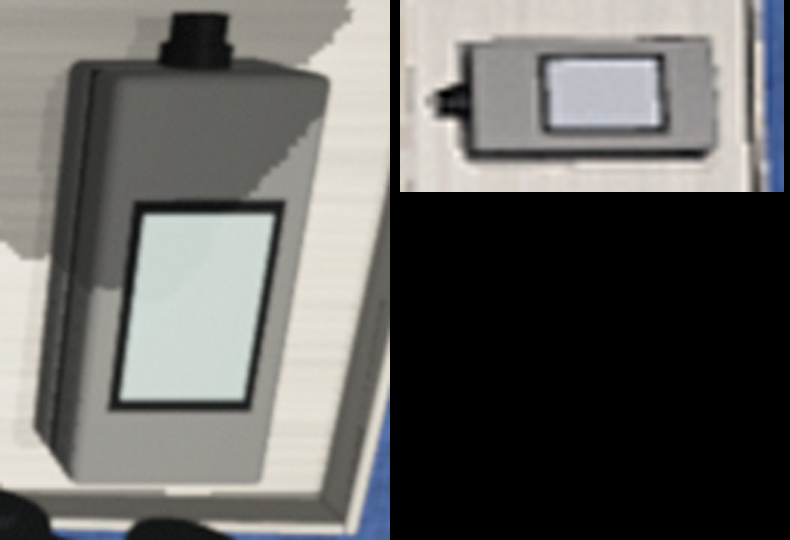

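```bash
python3 - <<'E'
from h import *
import cv2
for n,d,p in (("wrist",np.load("w3.npz"),np.array([(135,201),(285,203),(250,411),(108,410)])/3+[430,120]-.33),("wristbox",np.load("w3.npz"),np.array([(110,75),(329,80),(262,482),(76,482)])/3+[430,120]-.33),("top",np.load("top.npz"),np.array([(142,54),(265,55),(265,131),(141,130)])/6+[376,180]-.42),("topbox",np.load("top.npz"),np.array([(72,38),(312,38),(312,150),(72,150)])/6+[376,180]-.42)):
    r=ray(d,p,.04)[:,:2];L=np.linalg.norm(np.roll(r,-1,0)-r,axis=1)
    e=np.roll(r,-1,0)-r;a=np.degrees(np.arctan2(e[:,1],e[:,0]))
    print(n,r.mean(0).round(4),L.round(4),((a+45)%90-45).round(1))
E
```

```text
wrist [ 0.5816 -0.3582] [0.0396 0.061  0.0398 0.0615] [-1.6 -0.4 -1.  -0.7]
wristbox [ 0.5806 -0.3531] [0.0559 0.1164 0.0533 0.1182] [-2.3  0.  -0.5  1.3]
top [ 0.5808 -0.3593] [0.0602 0.0379 0.0604 0.038 ] [-1.6 -3.4 -1.6 -3.6]
topbox [ 0.5802 -0.3538] [0.1177 0.0559 0.1168 0.0559] [-1.1 -3.6 -1.1 -2.6]
```

>>> {"method": "drive_tool", "body": {
  "plan": [
    [0.002,-0.014,0,-0.5,-1.0,0,1],
    [0,-0.005,0,0,0,0,1],
    [0,0,0,0,0,0,1],
    [0,0,-0.015,0,0,0,1],
    [0,0,-0.02,0,0,0,1],
    [0,0,-0.02,0,0,0,1],
    [0,0,-0.015,0,0,0,1],
    [0,0,-0.01,0,0,0,1],
    [0,0,0,0,0,0,1],
    [0,0,0,0,0,0,1]
  ]
}}

```text
time_s: 19.0
eef_pos: [0.4391, -0.3437, 0.0703]
tcp_rot: [-1.573, 0.0, -1.586]
force: [0.4, -0.4, -2.2]
width: 0.0554
```

>>> {"method": "drive_tool", "body": {
  "plan": [
    [0,-0.005,0,0,0,-0.4,1],
    [0,0,0,0,0,0,1],
    [0,0,-0.01,0,0,0,1],
    [0,0,-0.012,0,0,0,1],
    [0,0,-0.01,0,0,0,1],
    [0,0,-0.006,0,0,0,1],
    [0,0,-0.003,0,0,0,1],
    [0,0,0,0,0,0,1],
    [0,0,0,0,0,0,1],
    [0,0,0,0,0,0,1]
  ]
}}

```text
time_s: 20.25
eef_pos: [0.44, -0.3498, 0.0277]
tcp_rot: [-1.571, -0.002, -1.594]
force: [0.5, -0.9, -2.8]
width: 0.0551
```

>>> {"method": "drive_tool", "body": {
  "plan": [
    [0,0,-0.006,0,0,0,1],
    [0,0,-0.004,0,0,0,1],
    [0,0,-0.003,0,0,0,1],
    [0,0,-0.001,0,0,0,1],
    [0,0,0,0,0,0,1],
    [0,0,-0.001,0,0,0,1],
    [0,0,0,0,0,0,1],
    [0,0,-0.001,0,0,0,1],
    [0,0,0,0,0,0,1],
    [0,0,0,0,0,0,1]
  ]
}}

```text
time_s: 21.5
eef_pos: [0.4404, -0.3501, 0.0111]
tcp_rot: [-1.57, -0.002, -1.594]
force: [0.1, 0.2, -3.6]
width: 0.0554
```

>>> {"method": "drive_tool", "body": {
  "plan": [
    [0,0,-0.001,0,0,0,1],
    [0,0,0,0,0,0,1],
    [0,0,-0.001,0,0,0,1],
    [0,0,0,0,0,0,1],
    [0,0,-0.0005,0,0,0,1],
    [0,0,0,0,0,0,1],
    [0,0,0,0,0,0,1],
    [0,0,0,0,0,0,1],
    [0,0,0,0,0,0,1],
    [0,0,0,0,0,0,1]
  ]
}}

```text
time_s: 22.75
eef_pos: [0.4405, -0.3502, 0.0088]
tcp_rot: [-1.57, -0.003, -1.594]
force: [0.3, 0.1, -2.4]
width: 0.0555
```

>>> {"method": "drive_tool", "body": {
  "plan": [
    [0,0,-0.0007,0,0,0,1],
    [0,0,0,0,0,0,1],
    [0,0,-0.0005,0,0,0,1],
    [0,0,0,0,0,0,1],
    [0,0,0,0,0,0,1],
    [0,0,0,0,0,0,1],
    [0,0,0,0,0,0,1],
    [0,0,0,0,0,0,1],
    [0,0,0,0,0,0,1],
    [0,0,0,0,0,0,1]
  ]
}}

```text
time_s: 24.0
eef_pos: [0.4407, -0.3503, 0.0088]
tcp_rot: [-1.569, -0.003, -1.594]
force: [-0.8, -0.2, 1.0]
width: 0.0553
```

Contact made (the force swung from −2.4 to +1.0 N). Release and rise.

>>> {"method": "drive_tool", "body": {
  "plan": [
    [0,0,-0.0005,0,0,0,1],
    [0,0,0,0,0,0,1],
    [0,0,0,0,0,0,0.2],
    [0,0,0,0,0,0,0.1],
    [0,0,0,0,0,0,0.1],
    [0,0,0,0,0,0,0.1],
    [0,0,0.01,0,0,0,0.1],
    [0,0,0.02,0,0,0,0.1],
    [0,0,0.03,0,0,0,0.1],
    [0,0,0.03,0,0,0,0.1]
  ]
}}

```text
time_s: 25.25
eef_pos: [0.4398, -0.3496, 0.1002]
tcp_rot: [-1.571, -0.001, -1.594]
force: [0.9, -0.2, -0.3]
width: 0.0768
```

>>> {"method": "drive_tool", "body": {
  "plan": [
    [0,0,0.03,0,0,0,0.1],
    [0,0,0.03,0,0,0,0.1],
    [0,0,0.03,0,0,0,0.1],
    [-0.01,0,0.03,0,0,0,0.1],
    [-0.02,0,0.02,0,0,0,0.1],
    [-0.02,0,0,0,0,0,0.1],
    [-0.02,0,0,0,0,0,0.1],
    [-0.02,0,0,0,0,0,0.1],
    [0,0,0,0,0,0,0.1],
    [0,0,0,0,0,0,0.1]
  ]
}}

```text
time_s: 26.5
eef_pos: [0.3451, -0.3491, 0.2497]
tcp_rot: [-1.566, -0.005, -1.594]
force: [0.4, -0.5, 0.2]
width: 0.0765
```

```bash
python3 - <<'E'
from cell import env
import cv2,numpy as np
a=env.camera("top")["image"];b=env.camera("wrist");cv2.imwrite("pics/top4.png",a)
np.savez("w4.npz",K=b["mtx"],T=b["T"])
s=env.camera("scene")["image"]
o=np.zeros((590,800,3),np.uint8)
o[:300,:400]=cv2.resize(a[150:285,250:430],(400,300),interpolation=cv2.INTER_CUBIC)
o[:300,400:]=cv2.resize(s[100:280,230:470],(400,300),interpolation=cv2.INTER_CUBIC)
o[300:590,:464]=cv2.resize(b["image"],(464,290))
cv2.imwrite("pics/fin.png",o);cv2.imwrite("pics/w4.png",b["image"])
E
```

```text
(no output)
```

View pics/fin.png

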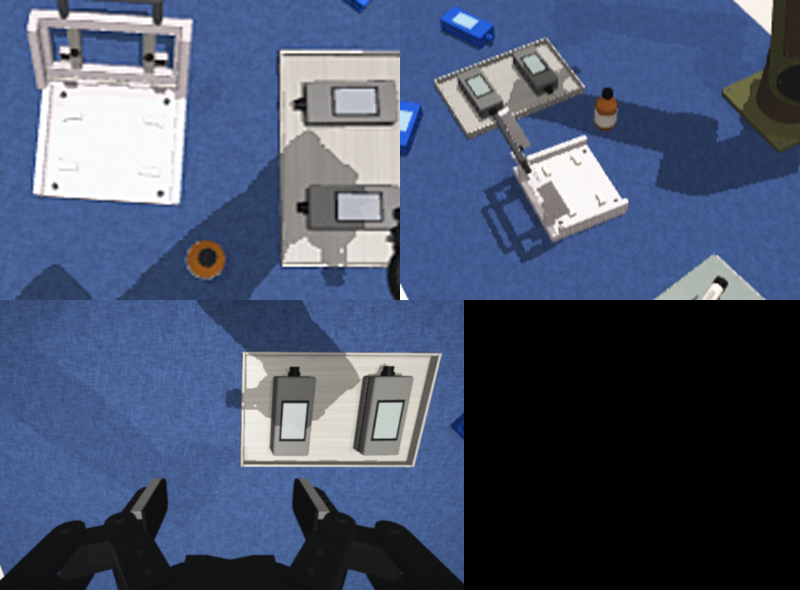

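Lid rests open, nest is empty, and both housings lie window up and side by side in the tray. The bottle and pen haven't moved. One enlarged check of alignment.

```bash
python3 - <<'E'
import cv2
a=cv2.imread("pics/w4.png")[60:240,325:615]
cv2.imwrite("pics/c4.png",cv2.resize(a,(783,486),interpolation=cv2.INTER_CUBIC))
E
```

```text
(no output)
```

View pics/c4.png

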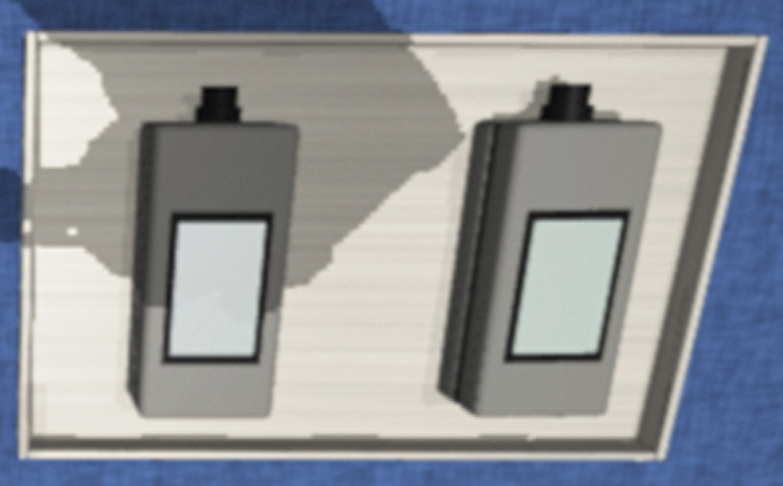

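```bash
python3 - <<'E'
from h import *
d=np.load("w4.npz")
for n,p in (("new",[(172,214),(273,214),(258,361),(163,361)]),("fin",[(529,212),(631,212),(602,360),(504,360)])):
    r=ray(d,np.array(p)/2.7+[325,60]-.31,.04)[:,:2];e=np.roll(r,-1,0)-r;a=np.degrees(np.arctan2(e[:,1],e[:,0]))
    print(n,r.mean(0).round(4),np.linalg.norm(e,axis=1).round(4),((a+45)%90-45).round(1))
from cell import env
env.finish_job()
E
```

```text
new [ 0.442  -0.3552] [0.0394 0.06   0.0389 0.06  ] [-1.3 -1.7 -1.4 -1.2]
fin [ 0.582 -0.358] [0.0399 0.0605 0.0403 0.0604] [-1.3 -0.5 -1.4 -0.8]
the job is handed in; nothing more can be done
```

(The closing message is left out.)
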